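# Shut and lock the sloping-lid pantry bin

### The job

Push the raised lid of the frosted pantry bin down until it is fully shut, then lock it with the quarter-turn stud on the lid: press the stud in against its spring, turn it a quarter turn clockwise (seen from above the lid) and let it go, so that it has dropped into its catch and stays down with its orange handle lying across the lid. Leave the tray tower alone: the plate and spoons stay in their trays and the glass cruet stays standing where it is.

Things in the scene. Friction and masses are not known exactly. Their poses are not given: they have to be found in the camera images.
- bin_base (a point): Frosted polypropylene bin, fixed: 220 deep (its x) x 190 wide (y), left or right of the midline, turned up to 0.2 rad. Open top slopes at 25 degrees: front wall (-x side, towards the robot) 100 high, back wall 203 high. Point: centre of its underside, on the shelf; z up. The lid's hinge line is the top of the back wall, at (110, 0, 203) mm in this frame, along y.
- lid (a joint): Opening angle of the bin's lid, rad: 0 = fully shut (lid lies on the 25-degree slope, facing up and towards the robot), starts 0.25 to 0.5 with the front edge raised. A stiff hinge holds it where it is left; 1 to 5 N near the front edge pushes it down.
- lid_front (a point): Point on the lid's upper face, midway across, 15 from its front edge and 236 from the hinge line: a bare place to push. Axes: x up the slope towards the hinge, y across the lid, z out of the face. The lid is a 251 x 196 x 6 plate.
- stud_grip (a point): Centre of the stud's orange bar handle: 64 long (x), 14 thick (y; pinch so), 26 high (z), dark slot on top. On a blue disc, diameter 68, upper face 13 below this point. Stud axis z points out of the lid (25 deg from vertical when shut), 150 from the hinge line, midway across. Sprung out, the point is 35 above the lid's face. At first x points up the slope; locked, the bar lies across the lid.
- press (a joint): How far the stud is pressed in, m: 0 sprung out, stop at 0.012. Spring 4 N at first, plus 0.6 N per mm. With the lid shut a cross-pin in a slot bars turning until pressed 0.0075 or more: hold it near 0.010 while turning. Let go at the quarter turn it rises to about 0.0035, held by the catch; let go between, it stays near 0.0075, not caught.
- turn (a joint): Turn of the stud, rad, growing clockwise seen from above the lid: about 0 = unlocked, 1.57 = in the catch; stop at 1.67. The catch takes the pin within about 0.1 rad of 1.57. If it is turned while the lid is open, the lid will not shut.
- trays_base (a point): Tower of three frosted trays, fixed, 250 deep (x) x 200 wide (y) x 223 high, on the other side of the midline from the bin; point: centre of its underside. Tray walls 45 high.
- plate_mid (a point): Yellow melamine plate, loose, in the lowest tray: 164 diameter, 18 high; point at its centre, half-way up.
- spoons_mid (a point): Steel measuring spoon set, loose, flat in the middle tray: 135 x 120 x 12; point at its middle, half-way up.
- cruet_mid (a point): Glass cruet with steel lid, loose, standing on the top tray: 72 diameter, 125 high, its floor 182 above the shelf; point about half-way up (55 above its foot), z up.
Mind the look-alikes: they are no part of the job. Of the things that look like the part that bears cruet_mid, the middle-sized one is meant.

How it is judged:
On the way, in this order (a step that is already met when the one before it is completed fails the run):
1. the lid is fully shut (value of joint lid below 0.02 rad), for 0.2 s.
2. the stud is turned and has dropped into its catch, the lid shut (value of joint lid below 0.02 rad and value of joint turn above 1.42 rad and value of joint press between 0.002 and 0.0055 m), for 0.2 s.
At the end, for the whole second after the job is handed in: Lid within 0.02 rad of fully shut; stud turned at least 1.42 rad and still, and held down in its catch (press between 2 and 5.5 mm); cruet within 30 mm of its start and upright within 0.2 rad; plate and spoons within 40 mm of their starts (all of step 2 and velocity of joint turn between -0.1 and 0.1 rad/s and distance of cruet_mid from where it was at the start of the episode below 0.03 m and angle between cruet_mid's own z axis and vertical below 0.2 rad and distance of each of plate_mid, spoons_mid from where it was at the start of the episode below 0.04 m); the robot touches nothing.
It fails at once if the cruet is knocked over or shifted by more than 50 mm (angle between cruet_mid's own z axis and vertical above 0.5 rad or distance of cruet_mid from where it was at the start of the episode above 0.05 m).
It fails at once if the stud is forced round without being pressed in (value of joint turn between 0.4 and 1.3 rad and value of joint press below 0.002 m).
It also fails if it takes over 58 s, if anything falls off the work surface, if the arm or the gripper's body presses on something with over 40 N, if the wrist force passes 120 N, or if a joint passes its speed limit or range.

### The arm

A 6-joint arm with a two-finger parallel gripper is mounted at the origin on the work surface. World frame = base frame: x ahead of the robot, y to its left, z up, the work surface at z = 0. Lengths are in m, angles in rad, forces in N, time in s.
With the tool pointing down it reaches from about 0.35 to 0.975 m from the base axis. Payload 17.4 kg.
Tool frame: the origin (TCP) lies at the very end of the fingers, on their centre line; the grasp point (between the pads) lies 19 mm behind it; z points along the fingers, y is the line along which they close (so a half turn about z gives the same grasp; the last joint's range is limited). The gripper opens to 85 mm and grips with 20 to 120 N. Pads are 22 mm wide; open, the fingers measure 114 mm over their backs; the gripper's body (76 mm by 85 mm) begins 54 mm behind the grasp point. The pads swing forward as they close: fully open they stand 13 mm farther back than shut.
Start: joints at [1.225, 0.116, 1.442, -0, 1.584, -0.038], TCP at [0.205, 0.643, 0.231] pointing down, gripper open.
Joint ranges: [-2.83, 2.83], [-0.83, 2.19], [0.07, 2.5], [-1.14, 4.28], [0.01, 3], [-2.97, 2.97]. Speed limits (rad/s): [1.89, 1.89, 2.22, 3.14, 3.14, 3.14].

### API

Orientations are given as a unit quaternion [x, y, z, w].
In Python, from workcell import env, cams gives the robot as it stands. The module is installed in compiled form; this text tells all that it offers.
- The arm moves only by the tool carry_out, never from a script. Its argument "motion" is one flat list of numbers, 5 for each row, row after row: the shift along the world's x, y, z in mm, then the turn about the world's z in rad, then the opening, from -1 (shut) to 1 (fully open), so that 0 is half open. In form: [x, y, z, turn, fingers, x, y, z, turn, fingers, ...]. A call has exactly 8 rows; each row is the pose to reach, as a shift and turn from the pose commanded when the call began; what a row does not reach only later rows make up. A row lasts 1/10 s, in which the tool goes at most 50 mm and 8.59 degrees, less where a joint would pass 70% of its speed; a pose out of reach is approached as far as the arm can. A call with a gripper value outside its range is refused whole. The fingers move at their own pace and stop on an object; "grip_force" is the grip in N (left out, the last holds). Time passes only in rows, so rows that repeat a pose let the fingers close, or fill a call up. It gives the time, the measured TCP pose, the force, the opening and the grip force at its end, in the units of the state.
- env.state(): the state, without advancing time (a new reading comes with each control period).
- cams.get_image(name): name is "side" or "top"; returns the picture (480x640x3 uint8, blue, green, red); there is no depth.
- cams.camera_info(name): a dict with "vfov" (degrees; the focal length in pixels is half the picture's height over the tangent of half this angle, whatever the lens; pixels are square), "cx", "cy" (the principal point, pixels), "R" (3x3) and "t" (3): a world point X has camera coordinates R X + t. Camera axes: x right, y down, z forward; pixel columns grow to the right and rows downward; lengths in m; the calibration is good to about 2 mm. A picture is of the moment at which its call begins. camera_info takes no time and is no camera call.
- env.hand_in(): hands the job in; it is judged then, once.
The state is a dict: "time_s": time; "q": joint angles; "dq": joint speeds; "tau": joint torques, N m; "eef_pos": TCP position; "tcp_rot": TCP orientation; "ft_force": force on the tool from outside, world axes, zero at the start; "ft_torque": the same for the moment, N m; "opening": finger opening in m; "grip_force": force on a finger pad.
Only numpy, scipy, OpenCV 4.12 (cv2) and the standard library are available. Lean on these libraries where they do the work, as an engineer would, in place of code of your own. Each camera call takes 0.05 s, during which the arm holds its last target. There are 200 camera calls.

## Working session

There is one attempt and no reset: what is moved stays moved. The work goes in short steps, Python scripts to look and compute and a tool call to move; the robot and the scene stay as the last step left them, time stands still between calls to the robot, and variables do not carry over. Pictures are saved under pics/ and viewed, at most 10 in all, crops included, and the job is handed in when it is done.

Besides the shell and the picture viewer there is one more tool, called after ">>>" as name(argument=value, ...) on one line, values as JSON. carry_out: Moves the arm, as the interface text tells. Its arguments: {"type":"object","properties":{"motion":{"type":"array"},"grip_force":{"type":"number"}},"required":["motion"]}

```bash
mkdir -p pics; python3 - <<'E'
from workcell import env,cams
import cv2
for n in("side","top"):
    cv2.imwrite(f"pics/{n}0.png",cams.get_image(n)); print(n,cams.camera_info(n))
print(env.state())
E
```

```text
side {'vfov': 57.17587091592035, 'cx': 321.7541896970017, 'cy': 238.26860333917548, 'R': array([[-0.17903026,  0.98382036, -0.0067571 ],
       [ 0.93921005,  0.16885906, -0.29894999],
       [-0.29297209, -0.05986743, -0.95424486]]), 't': array([ 0.20764168, -0.54767761,  1.29471309])}
top {'vfov': 49.719055072120014, 'cx': 325.41982326910846, 'cy': 237.19323219451, 'R': array([[-0.01776085, -0.99981923, -0.00678652],
       [-0.9922164 ,  0.0184617 , -0.12314945],
       [ 0.12325248,  0.00454646, -0.99236493]]), 't': array([-0.08293643,  0.65369447,  1.07386471])}
{'time_s': 0.1, 'q': array([ 1.22519664e+00,  1.16426406e-01,  1.44220039e+00, -6.48690020e-06,
        1.58400541e+00, -3.78222523e-02]), 'dq': array([-8.67266693e-04, -6.37784297e-04, -1.89155410e-03,  7.63897305e-05,
       -2.01423074e-03, -9.32811205e-04]), 'tau': array([ 2.53503567e-03, -7.33657408e+01, -6.33785534e+01,  6.71410498e-05,
        5.28248798e-03, -4.93903499e-06]), 'eef_pos': array([0.2044509 , 0.64310935, 0.23064264]), 'tcp_rot': array([ 1.53282062e-01,  9.88182341e-01, -5.10871135e-04, -9.58536524e-05]), 'ft_force': array([0.45189438, 0.07346123, 0.07171859]), 'ft_torque': array([-0.04572614, -0.0143965 ,  0.01096181]), 'grip_force': 0.0, 'opening': 0.08540132060277972}
```

View pics/side0.png

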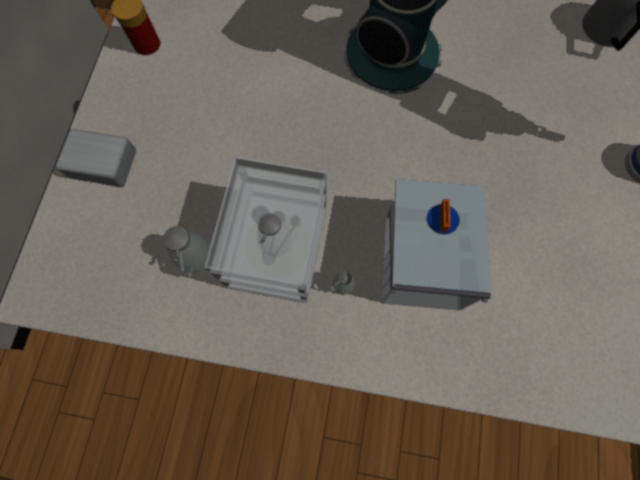

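View pics/top0.png

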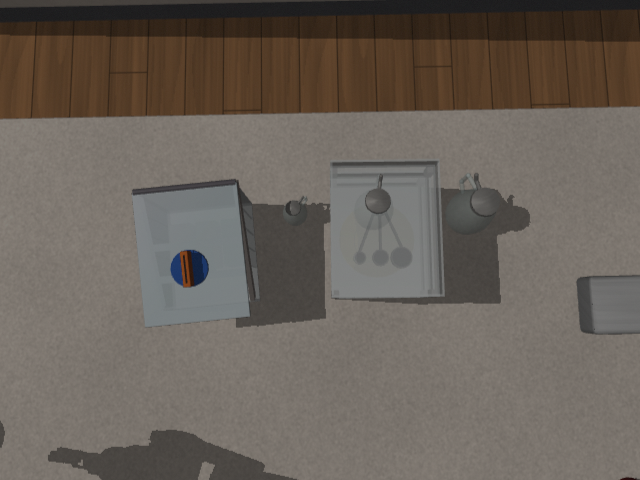

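The pictures show the bin with its blue disc at (190,268) in top and (443,218) in side. The lid corners in top are about (145,326), (248,316), (134,192) and (238,181).

There are three cruets in the top picture: small at (293,212), middle at (378,200) on the top tray, and large at (470,205). The middle-sized one is on the tower and fits the description. I won't be reaching for any of them.

```bash
cat > h.py <<'E'
import numpy as np,cv2
from workcell import env,cams
def ray(n,uv):
    c=cams.camera_info(n); f=240/np.tan(np.radians(c["vfov"]/2)); R,t=np.array(c["R"]),np.array(c["t"])
    d=R.T@np.array([(uv[0]-c["cx"])/f,(uv[1]-c["cy"])/f,1]); return -R.T@t,d/np.linalg.norm(d)
def tri(a,b):
    (p,d),(q,e)=ray("side",a),ray("top",b)
    s=np.linalg.lstsq(np.c_[d,-e],q-p,rcond=None)[0]; A,B=p+d*s[0],q+e*s[1]
    return (A+B)/2,np.linalg.norm(A-B)
def mask(im,k):
    h=cv2.cvtColor(im,cv2.COLOR_BGR2HSV)
    lo,hi={"o":((3,150,90),(18,255,255)),"b":((105,150,40),(130,255,255))}[k]
    m=cv2.inRange(h,lo,hi); n,l,s,c=cv2.connectedComponentsWithStats(m); i=1+s[1:,4].argmax(); return (l==i).astype(np.uint8)
def stud(im):
    o,b=mask(im,"o"),mask(im,"b")
    hull=cv2.convexHull(np.vstack([cv2.findNonZero(o),cv2.findNonZero(b)]) if 0 else cv2.findNonZero(b))
    return cv2.minAreaRect(cv2.findNonZero(o)),cv2.fitEllipse(hull)
E
python3 - <<'E'
from h import *
np.set_printoptions(precision=4,suppress=True)
S,T=cv2.imread("pics/side0.png"),cv2.imread("pics/top0.png")
for a,b in [((395,180),(248,316)),((486,185),(145,326)),((392,291),(238,182)),((490,294),(134,193))]: print(tri(a,b))
(so,sb),(to,tb)=stud(S),stud(T); print(so,sb,to,tb); print("bar",tri(so[0],to[0]),"disc",tri(sb[0],tb[0]))
for n,im,x,y in(("side",S,380,160),("top",T,120,170)):
    c=im[y:y+150,x:x+150]; cv2.imwrite(f"pics/{n}0c.png",cv2.resize(c,None,fx=2.6,fy=2.6,interpolation=cv2.INTER_CUBIC))
cv2.imwrite("pics/c0.png",np.hstack([cv2.imread("pics/side0c.png"),cv2.imread("pics/top0c.png")]))
E
```

```text
(array([0.4911, 0.0484, 0.1732]), np.float64(0.005370395628648182))
(array([0.4761, 0.2394, 0.1876]), np.float64(0.0038317142005559034))
(array([0.7431, 0.07  , 0.1823]), np.float64(0.00225875010962908))
(array([0.7201, 0.2579, 0.2079]), np.float64(0.0022895986930452188))
((304.2326965332031, 432.6518859863281), (36.080162048339844, 100.52448272705078), 10.203973770141602) ((440.33062744140625, 219.1396484375), (24.575368881225586, 28.143369674682617), 135.35946655273438) ((184.7995147705078, 268.6286315917969), (35.22695541381836, 6.853631019592285), 83.8844985961914) ((193.919189453125, 266.658203125), (26.089069366455078, 33.27329635620117), 166.6371307373047)
bar (array([ 0.716 , -0.0655,  1.1667]), np.float64(0.4103963012881602)) disc (array([0.5815, 0.1451, 0.2099]), np.float64(0.0031500328134111116))
```

View pics/c0.png

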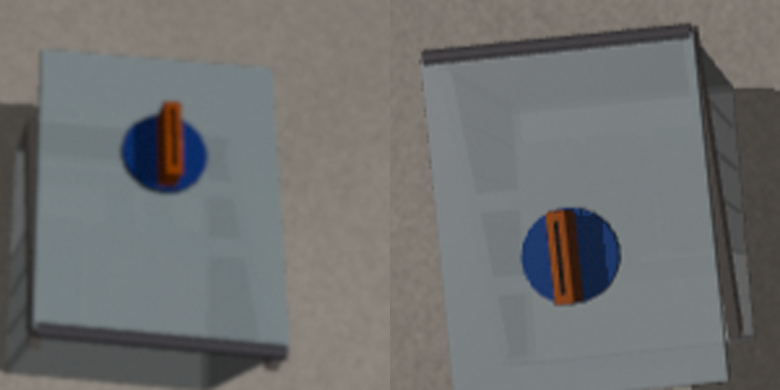

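The crop confirms the blue disc with its orange bar on the lid. The slot centre is about (446,215) in side and (186,269) in top. I'll move in with the fingers shut, 55 mm to the left of the midline at the front edge.

>>> carry_out(motion=[40,-20,30,0.1,-1,75,-60,40,0.2,-1,110,-105,40,0.3,-1,145,-150,40,0.39,-1,180,-190,40,0.39,-1,210,-235,40,0.39,-1,240,-280,40,0.39,-1,240,-280,40,0.39,-1])

```text
time_s: 0.9
eef_pos: [0.4458, 0.3607, 0.2711]
tcp_rot: [-0.04, 0.999, -0.0, -0.0]
ft_force: [-0.8, 0.3, 0.3]
opening: -0.0001
grip_force: 0.0
```

```bash
python3 - <<'E'
from h import *
np.set_printoptions(precision=4,suppress=True)
print(tri((446.2,215),(186.2,268.8)),tri((443.1,218.8),(189.6,268.5)))
s=env.state();print(s["eef_pos"],s["tcp_rot"],s["ft_force"],s["time_s"])
E
```

```text
(array([0.5769, 0.1535, 0.2262]), np.float64(0.0012087529109399196)) (array([0.5786, 0.1523, 0.2075]), np.float64(0.000871999498459446))
[0.4458 0.3607 0.2711] [-0.0404  0.9992 -0.0002 -0.    ] [-0.7869  0.3474  0.2655] 0.9
```

>>> carry_out(motion=[15,-40,0,0,-1,30,-80,0,0,-1,45,-120,0,0,-1,62,-160,0,0,-1,62,-160,-30,0,-1,62,-160,-60,0,-1,62,-160,-75,0,-1,62,-160,-85,0,-1])

```text
time_s: 1.7
eef_pos: [0.5061, 0.2033, 0.1851]
tcp_rot: [-0.041, 0.999, -0.0, -0.001]
ft_force: [-0.1, -0.5, 1.0]
opening: -0.0002
grip_force: 0.0
```

>>> carry_out(motion=[0,0,-8,0,-1,0,0,-16,0,-1,0,0,-24,0,-1,0,0,-32,0,-1,0,0,-40,0,-1,0,0,-48,0,-1,0,0,-56,0,-1,0,0,-62,0,-1])

```text
time_s: 2.5
eef_pos: [0.5064, 0.2033, 0.1235]
tcp_rot: [-0.041, 0.999, -0.0, -0.0]
ft_force: [1.2, -0.0, 1.8]
opening: 0.0001
grip_force: 0.8
```

>>> carry_out(motion=[0,0,-2,0,-1,0,0,-4,0,-1,0,0,-6,0,-1,0,0,-8,0,-1,0,0,-10,0,-1,0,0,-12,0,-1,0,0,-14,0,-1,0,0,-14,0,-1])

```text
time_s: 3.3
eef_pos: [0.5063, 0.2032, 0.1099]
tcp_rot: [-0.041, 0.999, -0.0, -0.0]
ft_force: [-0.1, 0.1, 0.0]
opening: 0.0001
grip_force: 0.0
```

```bash
python3 - <<'E'
from h import *
S,T=cams.get_image("side"),cams.get_image("top")
cv2.imwrite("pics/side1.png",S);cv2.imwrite("pics/top1.png",T)
cv2.imwrite("pics/c1.png",np.hstack([cv2.resize(S[150:310,370:530],None,fx=2.5,fy=2.5,interpolation=2),cv2.resize(T[170:330,110:270],None,fx=2.5,fy=2.5,interpolation=2)]))
print(env.state()["ft_force"])
E
```

```text
[-0.35940363 -0.79683411 -0.03633987]
```

View pics/c1.png

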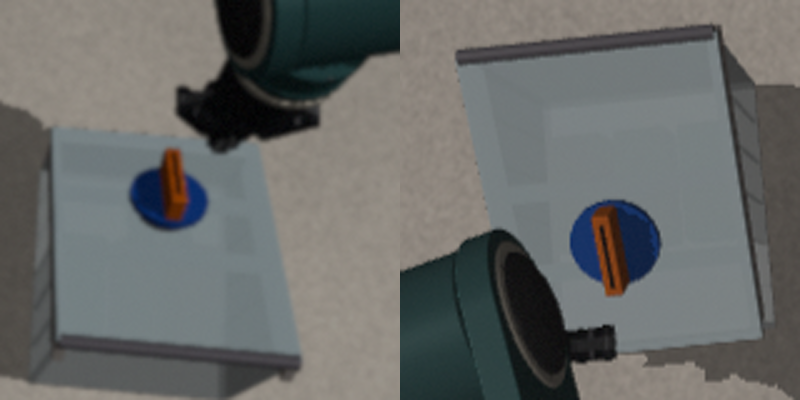

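The crop shows the lid almost down, with its -y front corner at about (391,201) in side and (255,305) in top. The fingertip is right at the front edge. I'll measure that corner and the stud.

```bash
python3 - <<'E'
from h import *
np.set_printoptions(precision=4,suppress=True)
print("corner",tri((390.8,201),(254.8,305.2)))
f=lambda x,y:(x/2.5+370,y/2.5+150); g=lambda x,y:((x-400)/2.5+110,y/2.5+170)
print("slot",tri(f(177,177),g(609,251)),"disc",tri(f(169,199),g(616,242)))
print("hinge",tri(f(57,335),g(718,30)),tri(f(300,358),g(457,53)))
E
```

```text
corner (array([0.51  , 0.0497, 0.0957]), np.float64(0.000455624925133373))
slot (array([0.5762, 0.1511, 0.1879]), np.float64(0.002906643091601961)) disc (array([0.5851, 0.1535, 0.1563]), np.float64(0.0017980936894707116))
hinge (array([0.7357, 0.0659, 0.214 ]), np.float64(0.0022913676274475946)) (array([0.7211, 0.255 , 0.219 ]), np.float64(0.0004574003310530513))
```

>>> carry_out(motion=[3,0,-1,0,-1,5,0,-2,0,-1,5,0,-3,0,-1,5,0,-4,0,-1,5,0,-5,0,-1,5,0,-5,0,-1,5,0,-5,0,-1,5,0,-5,0,-1])

```text
time_s: 4.2
eef_pos: [0.5083, 0.2035, 0.1088]
tcp_rot: [-0.041, 0.999, 0.0, -0.004]
ft_force: [-58.6, -9.0, 57.4]
opening: -0.0001
grip_force: 38.2
```

The force rose sharply against the stop, so the lid is shut. I'll back off and rise.

>>> carry_out(motion=[-6,0,8,0,-1,-8,0,30,0,-1,-8,0,60,0,-1,-8,15,100,0,-1,-8,45,130,0,0,-8,90,150,0,0.2,-8,130,160,0,0.2,-8,160,160,0,0.2])

```text
time_s: 5.0
eef_pos: [0.5036, 0.3657, 0.2671]
tcp_rot: [-0.041, 0.999, 0.001, 0.001]
ft_force: [0.5, -0.2, 0.4]
opening: 0.0516
grip_force: 0.0
```

```bash
python3 - <<'E'
from h import *
S,T=cams.get_image("side"),cams.get_image("top")
cv2.imwrite("pics/side2.png",S);cv2.imwrite("pics/top2.png",T)
cv2.imwrite("pics/c2.png",np.hstack([cv2.resize(S[160:290,380:510],None,fx=3,fy=3,interpolation=2),cv2.resize(T[180:310,130:260],None,fx=3,fy=3,interpolation=2)]))
s=env.state();print(s["ft_force"],s["eef_pos"],s["opening"],s["time_s"])
E
```

```text
[ 0.5504037  -0.05457208 -0.52785096] [0.50311004 0.36628683 0.26478523] 0.05155807274137861 5.1
```

View pics/c2.png

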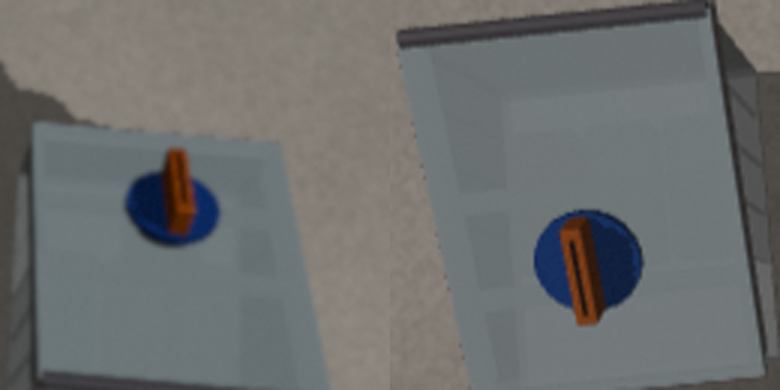

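Lid shut with the bar still pointing up the slope. The bar-top centre is about (180,182) in the side crop and (580,270) in the top crop. The disc centre is (171.5,209) and (588,260).

```bash
python3 - <<'E'
from h import *
np.set_printoptions(precision=4,suppress=True)
f=lambda x,y:((x+.5)/3+379.5,(y+.5)/3+159.5); g=lambda x,y:((x-389.5)/3+129.5,(y+.5)/3+179.5)
a=tri(f(180,184),g(580,270));b=tri(f(171.5,209),g(588,260))
print("top",a,"disc",b,"grip",(a[0]+b[0])/2)
print("corners",tri(f(34,123),g(764,374)),)
# geometric: lid midline direction & model
yaw=.084;x=np.array([np.cos(yaw),np.sin(yaw),0]);c,s=np.cos(np.radians(25)),np.sin(np.radians(25))
u=x*c+[0,0,s]; n=-x*s+np.array([0,0,c]); print("u",u,"n",n)
print("grip from disc",b[0]+.013*n,"from top",a[0]-.013*n)
E
```

```text
top (array([0.5776, 0.1501, 0.19  ]), np.float64(0.0003669452877822252)) disc (array([0.5858, 0.1525, 0.16  ]), np.float64(0.001081446047405152)) grip [0.5817 0.1513 0.175 ]
corners (array([0.5117, 0.0496, 0.102 ]), np.float64(0.00023120623115975195))
u [0.9031 0.076  0.4226] n [-0.4211 -0.0355  0.9063]
grip from disc [0.5804 0.1521 0.1718] from top [0.5831 0.1505 0.1782]
```

>>> carry_out(motion=[15,-45,0,0,0.1,30,-90,0,0,0,50,-135,0,0,0,65,-180,0,0,0,78,-215,0,0,0,78,-215,-20,0,0,78,-215,-40,0,0,78,-215,-45,0,0])

```text
time_s: 5.9
eef_pos: [0.5809, 0.1473, 0.2178]
tcp_rot: [-0.041, 0.999, -0.0, -0.002]
ft_force: [-0.0, 1.0, -0.4]
opening: 0.0427
grip_force: 0.0
```

>>> carry_out(motion=[0,0,-10,0,0,0,0,-20,0,0,0,0,-30,0,0,0,0,-38,0,0,0,0,-44,0,0,0,0,-47,0,0,0,0,-47,0,0,0,0,-47,0,0])

```text
time_s: 6.7
eef_pos: [0.5817, 0.1483, 0.1737]
tcp_rot: [-0.041, 0.999, 0.0, 0.0]
ft_force: [-0.9, 0.0, -0.8]
opening: 0.0427
grip_force: 0.0
```

>>> carry_out(motion=[0,2,0,0,-0.3,0,2,0,0,-0.5,0,2,0,0,-0.6,0,2,0,0,-0.7,0,2,0,0,-0.8,0,2,0,0,-0.8,0,2,0,0,-0.8,0,2,0,0,-0.8], grip_force=25)

```text
time_s: 7.5
eef_pos: [0.5816, 0.1513, 0.1738]
tcp_rot: [-0.041, 0.999, 0.001, 0.0]
ft_force: [-2.1, 8.4, 3.2]
opening: 0.0135
grip_force: 24.3
```

>>> carry_out(motion=[0,1,0,0,-0.8,0.8,1,-1.8,0,-0.8,1.6,1,-3.6,0,-0.8,2.4,1,-5.4,0,-0.8,3.2,1.3,-7,0,-0.8,4,1.4,-8.5,0,-0.8,4.2,1.4,-9.1,0,-0.8,4.2,1.4,-9.1,0,-0.8], grip_force=40)

```text
time_s: 8.3
eef_pos: [0.5858, 0.1519, 0.1647]
tcp_rot: [-0.041, 0.999, 0.0, 0.0]
ft_force: [-4.2, 3.7, 8.6]
opening: 0.0129
grip_force: 46.1
```

>>> carry_out(motion=[0.3,0,-0.6,-0.05,-0.8,0.3,0,-0.6,-0.1,-0.8,0.3,0,-0.6,-0.16,-0.8,0.3,0,-0.6,-0.22,-0.8,0.3,0,-0.6,-0.28,-0.8,0.3,0,-0.6,-0.34,-0.8,0.3,0,-0.6,-0.4,-0.8,0.3,0,-0.6,-0.4,-0.8])

```text
time_s: 9.1
eef_pos: [0.586, 0.1526, 0.1643]
tcp_rot: [0.159, 0.987, 0.001, 0.0]
ft_force: [-4.8, 6.8, 8.5]
opening: 0.0129
grip_force: 70.9
```

>>> carry_out(motion=[0.2,0,-0.3,-0.06,-0.8,0.2,0,-0.3,-0.13,-0.8,0.2,0,-0.3,-0.2,-0.8,0.2,0,-0.3,-0.27,-0.8,0.2,0,-0.3,-0.34,-0.8,0.2,0,-0.3,-0.4,-0.8,0.2,0,-0.3,-0.4,-0.8,0.2,0,-0.3,-0.4,-0.8], grip_force=30)

```text
time_s: 9.9
eef_pos: [0.5856, 0.1527, 0.1647]
tcp_rot: [0.351, 0.936, 0.001, -0.001]
ft_force: [-16.7, 4.5, 17.1]
opening: 0.013
grip_force: 97.6
```

```bash
python3 - <<'E'
from h import *
s=env.state();print(s["ft_force"],s["ft_torque"],s["opening"],s["grip_force"],s["eef_pos"])
S=cams.get_image("side")
cv2.imwrite("pics/c3.png",cv2.resize(S[140:300,360:520],None,fx=3.5,fy=3.5,interpolation=2))
E
```

```text
[-16.73804158   4.5418378   17.05034686] [2.45076207 2.29178969 0.6743923 ] 0.01304831046582244 97.57322028977796 [0.5855625  0.15270195 0.1646702 ]
```

View pics/c3.png

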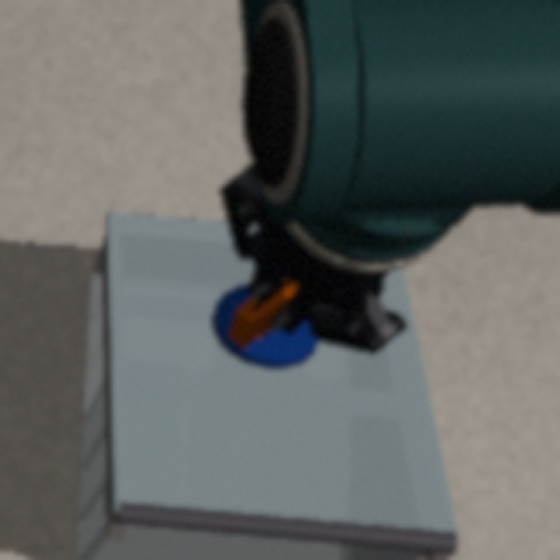

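The crop shows the bar turned about 45°, with the disc pressed and held by the fingers. I'll ease the grip and go on.

>>> carry_out(motion=[0,0,0,0,-0.66,0,0,0,-0.06,-0.66,0,0,0,-0.13,-0.66,0,0,0,-0.2,-0.66,0,0,0,-0.27,-0.66,0,0,0,-0.34,-0.66,0,0,0,-0.4,-0.66,0,0,0,-0.4,-0.66], grip_force=20)

```text
time_s: 10.75
eef_pos: [0.5857, 0.1514, 0.1645]
tcp_rot: [0.531, 0.847, -0.0, -0.0]
ft_force: [-16.1, -4.7, 16.7]
opening: 0.0149
grip_force: 80.4
```

>>> carry_out(motion=[0,0,0,-0.05,-0.66,0,0,0,-0.11,-0.66,0,0,0,-0.17,-0.66,0,0,0,-0.23,-0.66,0,0,0,-0.29,-0.66,0,0,0,-0.35,-0.66,0,0,0,-0.4,-0.66,0,0,0,-0.4,-0.66])

```text
time_s: 11.55
eef_pos: [0.5853, 0.1505, 0.1647]
tcp_rot: [0.689, 0.725, -0.001, 0.0]
ft_force: [-22.8, -12.3, 20.8]
opening: 0.0148
grip_force: 83.1
```

```bash
python3 - <<'E'
from h import *
s=env.state();print(s["ft_force"],s["ft_torque"],s["opening"],s["grip_force"],s["eef_pos"],s["tcp_rot"],s["q"])
S=cams.get_image("side");T=cams.get_image("top")
cv2.imwrite("pics/c4.png",np.hstack([cv2.resize(S[160:290,380:510],None,fx=3,fy=3,interpolation=2),cv2.resize(T[180:310,130:260],None,fx=3,fy=3,interpolation=2)]))
E
```

```text
[-22.79303435 -12.30397838  20.83802006] [-1.30089374  2.88724181  0.33983406] 0.014829995578440608 83.13954644836485 [0.58527378 0.15050722 0.16472283] [ 6.88918225e-01  7.24837752e-01 -1.38291573e-03  1.84454319e-05] [ 2.10258700e-01 -1.00889825e-02  1.68077839e+00 -1.60100054e-03
  1.47316442e+00  1.59613167e-01]
```

View pics/c4.png

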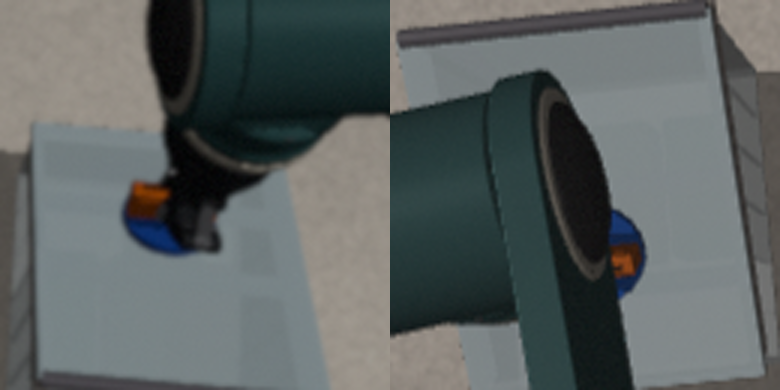

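The crop shows the bar lying across the lid. I'll open the fingers and lift straight up.

>>> carry_out(motion=[0,0,0,0,-0.5,0,0,1,0,-0.4,0,0,3,0,-0.3,0,0,6,0,-0.3,0,0,12,0,-0.3,0,0,22,0,-0.3,0,0,40,0,-0.3,0,0,60,0,-0.3])

```text
time_s: 12.45
eef_pos: [0.5862, 0.1514, 0.2241]
tcp_rot: [0.688, 0.726, -0.0, 0.0]
ft_force: [0.3, 0.2, 0.5]
opening: 0.03
grip_force: 0.0
```

>>> carry_out(motion=[0,10,30,0,-0.3,-5,50,40,0,-0.3,-15,95,40,0,-0.3,-25,140,40,0,-0.3,-35,185,40,0,-0.3,-45,230,40,0,-0.3,-45,240,40,0,-0.3,-45,240,40,0,-0.3])

```text
time_s: 13.25
eef_pos: [0.541, 0.393, 0.2636]
tcp_rot: [0.687, 0.726, 0.0, 0.0]
ft_force: [-0.1, -0.6, -0.6]
opening: 0.0298
grip_force: 0.0
```

```bash
python3 - <<'E'
from h import *
s=env.state();print(s["ft_force"],s["eef_pos"],s["time_s"])
S=cams.get_image("side");T=cams.get_image("top")
cv2.imwrite("pics/top5.png",T)
cv2.imwrite("pics/c5.png",np.hstack([cv2.resize(S[160:290,380:510],None,fx=3,fy=3,interpolation=2),cv2.resize(T[180:310,130:260],None,fx=3,fy=3,interpolation=2)]))
E
```

```text
[-0.10978484 -0.58313876 -0.56851258] [0.54101578 0.39296471 0.26357785] 13.25
```

View pics/c5.png

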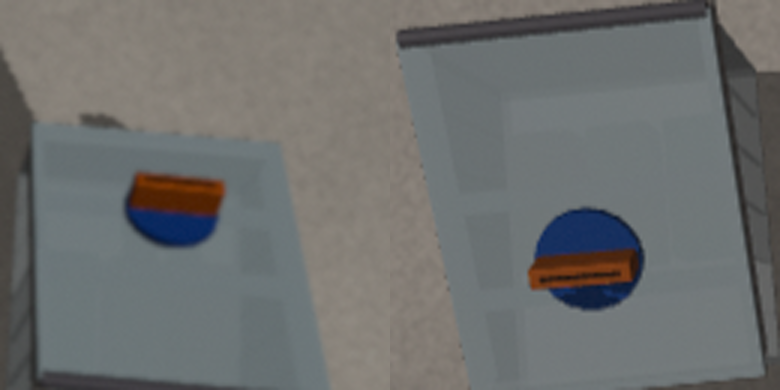

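The bar lies across the lid, parallel to the hinge. I'll check the press depth from how the disc's edge moved between pictures, and the turn from the bar's direction.

```bash
python3 - <<'E'
from h import *
np.set_printoptions(precision=2,suppress=True)
S1=cv2.imread("pics/side2.png");T1=cv2.imread("pics/top2.png")
S2,T2=cams.get_image("side"),cams.get_image("top")
def proj(n,X):
    c=cams.camera_info(n); f=240/np.tan(np.radians(c["vfov"]/2)); p=np.array(c["R"])@X+c["t"]; return np.array([c["cx"]+f*p[0]/p[2],c["cy"]+f*p[1]/p[2]])
n=np.array([-.4211,-.0355,.9063]);D=np.array([.587,.1515,.1627])
for v,a,b,(x,y) in(("side",S1,S2,(400,200)),("top",T1,T2,(160,230))):
    for p in(.0035,.0075,.011): print(v,p,proj(v,D-p*n)-proj(v,D))
    for im in(a,b):
        c=cv2.resize(im[y:y+75,x:x+75],None,fx=8,fy=8,interpolation=cv2.INTER_CUBIC).astype(int)
        m=(c[:,:,0]-c[:,:,2]>45); m=m.astype(np.uint8); q,l,s,_=cv2.connectedComponentsWithStats(m); k=s[1:,4]>200
        s=s[1:][k]; print("L,T,R,B",s[:,0].min()/8,s[:,1].min()/8,(s[:,0]+s[:,2]).max()/8,(s[:,1]+s[:,3]).max()/8)
# bar direction from orange mask in top view
o=mask(T2,"o"); r=cv2.minAreaRect(cv2.findNonZero(o)); bp=cv2.boxPoints(r); print(r)
def pl(uv,z):
    p,d=ray("top",uv); return p+d*(z-p[2])/d[2]
e=sorted([(np.linalg.norm(bp[i]-bp[(i+1)%4]),i) for i in range(4)])[-2:]
for _,i in e:
    d=pl(bp[i],.185)-pl(bp[(i+1)%4],.185); print("bar az deg",np.degrees(np.arctan2(d[1],d[0]))%180)
E
```

```text
side 0.0035 [-0.37  1.1 ]
side 0.0075 [-0.78  2.36]
side 0.011 [-1.14  3.45]
L,T,R,B 22.375 18.875 53.0 41.0
L,T,R,B 22.75 30.0 52.375 41.75
top 0.0035 [ 0.37 -0.66]
top 0.0075 [ 0.79 -1.4 ]
top 0.011 [ 1.15 -2.05]
L,T,R,B 18.0 20.125 53.625 52.5
L,T,R,B 18.375 20.0 53.125 52.25
((192.62257385253906, 270.9610900878906), (7.1111249923706055, 33.18524932861328), 86.42366790771484)
bar az deg 92.53557262582255
bar az deg 92.53485581449289
```

```bash
python3 -c "
from workcell import env
print(env.hand_in())"
```

```text
the job is handed in; nothing more can be done
None
```

I handed the job in at about 13 s with the lid shut and the stud turned about 1.6 rad. The disc edge shows it held down about 3 mm, which fits the catch; the tray tower was not touched, and no verdict came back.

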